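# Set a glued ferrule and hold the handle up to the lamp

## Task

Press the red nozzle cap of the activator can fully down and let it spring back, so that the glue on the brass ferrule sets; only then draw the wooden chisel handle out of the drying block. Turn it level and bring its brass ferrule into the middle of the bench lamp's beam, about 20 cm straight out from the mouth of the shade, and finish while holding it there, still and clear of everything, for the joint to be looked over. Leave the glue bottle, the bowl and the gouge where they are.

Things in the scene. Friction and masses are not known exactly. Their poses are not given: they have to be found in the camera images.
- station: Fixed plywood board, 140 (x) x 320 (y) x 12 mm, origin under its centre, z up. Drying block (wood, 90 x 90 mm, top 70 mm above the bench) centred at local y = +85 mm. White activator spray can (52 mm across, orange band, shoulder 170 mm above the bench) clipped upright at local y = -85 mm, its nozzle pointing to local +y at the ferrule.
- socket (a point): Centre of the mouth of the blind round hole in the drying block's top, 70 mm above the bench; hole 27 mm across, 50 mm deep.
- cap (a joint): Travel of the can's nozzle cap in m: 0 up, 0.006 fully down; it is sprung up, starts to move at about 3 N and is fully down at about 7 N.
- cap_top (a point): Centre of the top of the red nozzle cap (21 mm across, 17 mm tall), 199 mm above the bench when up; moves down with it.
- handle: Loose turned chisel handle, dark wood, brass ferrule on top, 190 mm long, 0.10 to 0.17 kg, upright in the block. Origin at its butt (20 mm above the bench), z along it to the ferrule. Diameter 25 mm up to 56 mm from the butt, 29 mm from 72 to 134 mm (grip here; centre of mass at about 100 mm), then tapering to 23 mm; ferrule 22 mm across, from 162 to 190 mm.
- butt (a point): Centre of the butt end of the handle (its lower end at the start).
- ferrule (a point): Centre of the brass ferrule, on the handle's axis, 176 mm from the butt.
- lamp: Fixed black bench lamp, z up; its origin lies on the bench below the middle of the shade's mouth; the shade faces the lamp's own -x, 35 degrees down from level. Round base (170 mm across) centred 250 mm behind the origin (+x). Two-part arm rises behind the base to 0.37 m, then comes forward to the shade at up to 0.46 m. Bell shade 120 mm long, mouth 130 mm across.
- lamp_mouth (a point): Centre of the shade's open mouth, 320 mm above the lamp's origin.
- lamp_spot (a point): Middle of the lamp's beam: the point 200 mm straight out from the mouth's centre, 205 mm above the bench and 164 mm ahead (-x) of the lamp's origin.
- glue: Loose white glue bottle with orange label and pointed spout, 38 mm across, 118 mm tall, origin under its centre. Bystander.
- bowl: Loose turned wooden bowl, 170 mm across, 50 mm tall, origin under its centre. Bystander.
- gouge: Loose turning gouge lying flat, 360 mm long, 33 mm high; its x runs from the handle's end (150 mm behind the origin) to the tip (about 210 mm ahead). Bystander.
Things that resemble listed ones, but are neither listed nor needed, are in the scene too. There is more than one size of the handle; the job needs the larger.

How it is judged:
By the outcome, as a careful person would: the job done as asked, in the order asked, and still so for the second after the job is handed in, while the arm keeps its last pose, push and grip.
It also fails if it takes over 64 s, if anything falls off the work surface, if the arm or the gripper's body presses on something with over 40 N, if the wrist force passes 120 N, or if a joint passes its speed limit or range.

## Robot

A 6-joint arm with a two-finger parallel gripper is mounted at the origin on the work surface. World frame = base frame: x ahead of the robot, y to its left, z up, the work surface at z = 0. Lengths are in mm, angles in rad, forces in N, time in s.
With the tool pointing down it reaches from about 350 to 975 mm from the base axis. Payload 7.1 kg.
Tool frame: the origin (TCP) lies midway between the tips of the shut fingers; the grasp point (between the pads) lies 19 mm behind it; z points along the fingers, y is the line along which they close (so a half turn about z gives the same grasp; the last joint's range is limited). The gripper opens to 88 mm and grips with 3 to 60 N. Pads are 20 mm wide; open, the fingers measure 115 mm over their backs; the gripper's body (75 mm by 178 mm) begins 61 mm behind the grasp point.
Start: joints at [-1.254, 0.423, 1.63, -0, 1.089, -0.019], TCP at [205.97, -590.069, 222.675] pointing down, gripper open.
Joint ranges: [-3, 3], [-0.9, 2.11], [0.09, 2.58], [-1.31, 4.45], [0.11, 2.69], [-2.54, 2.54]. Speed limits (rad/s): [2.39, 2.39, 3.01, 3.14, 3.14, 3.14].

## Interface

Orientations are given as a rotation vector (axis times angle).
In Python, from workcell import ctrl gives the robot as it stands. The module is installed in compiled form; this text tells all that it offers.
- The arm moves only by the tool apply_moves, never from a script. Its argument "targets" is a list of rows, each a list of 3 entries, a list of its own where there are three numbers: the opening, from -1 (shut) to 1 (fully open), then the shift along the tool's x, y, z normalised to -1 to 1, where 1 is 5 cm, then the turn, a rotation vector about the tool's x, y, z normalised to -1 to 1, where 1 is 90 degrees. In form: [[jaw, [x, y, z], [wx, wy, wz]], ...]. A call has 1 to 8 rows; each row shifts and turns the commanded pose from where the row before left it, along the tool's axes as they then stand; what a row does not reach is not made up. A row lasts 1/8 s, in which the tool goes at most 62.5 mm and 10.7 degrees, less where a joint would pass 70% of its speed; a pose out of reach is approached as far as the arm can. A call with a number of a shift or a turn outside -1 to 1 is refused whole. A call with a gripper value outside its range is refused whole. The fingers move at their own pace and stop on an object; the grip force is fixed at half the most. Time passes only in rows, so rows that do not move let the fingers close. It gives the time, the measured TCP pose, the force, the opening and the grip force at its end, in the units of the state.
- ctrl.get_obs(): the state, without advancing time (a new reading comes with each control period).
- ctrl.get_image(name): name is "scene" or "top" or "wrist"; returns a dict with "pixels" (480x640x3 uint8, blue, green, red), "camera_matrix" (3x3 intrinsics, pixels), "view" (4x4, takes a point from world to camera coordinates); the wrist camera has in their place "hand_eye" (4x4, takes a point from camera to tool coordinates, whose origin is the TCP and whose axes are the flange's). Camera axes: x right, y down, z forward; pixel columns grow to the right and rows downward; lengths in mm; the calibration is good to about 2 mm. A picture is of the moment at which its call begins: read the wrist's pose just before it. There is no depth.
- ctrl.close_job(): hands the job in; it is judged then, once.
Trained networks look in the newest picture that a camera, given by its name, has taken for a name from the list of things; names that differ only in an ending like _2 or _b are one class to them, and where a whole thing is asked for, a point or a joint stands for the part that bears it (a point fixed in the world has none). Each returns a list of dicts, best first, with "score" (0 to 1); they miss things now and then, are a little off and sometimes report something else, mostly with a low value. They report only what shows in the picture. A call takes as long as a camera call. They do not tell look-alikes from the thing itself.
- ctrl.masks_of(label, camera): "region" (480x640 bool, what is visible of it) and "bbox" ([left, top, right, bottom] in pixels, round what is visible of it).
- ctrl.pinpoint(label, camera): "xy" ([column, row] in pixels: a listed point, or the origin of a listed thing).
The state is a dict: "t": time; "qpos": joint angles; "qvel": joint speeds; "joint_torque": joint torques, N m; "ee_pos": TCP position; "orientation": TCP orientation; "ft_force": force on the tool from outside, world axes, zero at the start; "moment": the same for the moment, N m; "width": finger opening in mm; "grasp_force": force on a finger pad.
Only numpy, scipy, OpenCV 4.12 (cv2) and the standard library are available. Lean on these libraries where they do the work, as an engineer would, in place of code of your own. Each camera call takes 0.05 s, during which the arm holds its last target. There are 200 camera calls.

## Working session

There is one attempt and no reset: what is moved stays moved. The work goes in short steps, Python scripts to look and compute and a tool call to move; the robot and the scene stay as the last step left them, time stands still between calls to the robot, and variables do not carry over. Pictures are saved under pics/ and viewed, at most 10 in all, crops included, and the job is handed in when it is done.

Besides the shell and the picture viewer there is one more tool, called as name(argument=value, ...), one argument or row to a line, values as JSON. apply_moves: Moves the arm, as the interface text tells. Scaled input: -1 to 1 covers 5 cm each way for a shift and 90 degrees each way for a turn. Its arguments: {"type":"object","properties":{"targets":{"type":"array"}},"required":["targets"]}

```bash
mkdir -p pics; cat > h.py <<'E'
import numpy as np,cv2
from workcell import ctrl
def cam(n):
    d=ctrl.get_image(n); return d
def proj(d,P):
    P=np.atleast_2d(P); V=np.array(d['view']);K=np.array(d['camera_matrix'])
    c=P@V[:3,:3].T+V[:3,3]; u=c@K.T; return u[:,:2]/u[:,2:]
def ray(d,xy):
    V=np.array(d['view']);K=np.array(d['camera_matrix'])
    r=V[:3,:3].T@np.linalg.inv(K)@np.array([xy[0],xy[1],1.]); return -V[:3,:3].T@V[:3,3], r/np.linalg.norm(r)
def atz(d,xy,z):
    o,r=ray(d,xy); return o+r*(z-o[2])/r[2]
def tri(rs):
    A=0;b=0
    for o,r in rs:
        M=np.eye(3)-np.outer(r,r);A=A+M;b=b+M@o
    return np.linalg.solve(A,b)
E
python3 - <<'E'
from h import *
np.set_printoptions(precision=1,suppress=True)
D={}
for n in("scene","top"):
    d=cam(n);D[n]=d;cv2.imwrite(f"pics/{n}.png",d['pixels'])
    for l in("station","socket","cap_top","handle","butt","ferrule","lamp","lamp_mouth","lamp_spot","glue","bowl","gouge"):
        print(n,l,[(np.round(p['xy']),round(p['score'],2)) for p in ctrl.pinpoint(l,n)][:4])
    print(ray(d,(320,240)))
o=ctrl.get_obs();print(o['t'],o['orientation'],o['ft_force'],o['width'])
E
```

```text
scene station [(array([206., 260.]), 0.9)]
scene socket [(array([241., 254.]), 0.75)]
scene cap_top [(array([165., 185.]), 0.44), (array([210., 264.]), 0.32)]
scene handle [(array([202., 308.]), 0.6), (array([244., 271.]), 0.56)]
scene butt [(array([204., 307.]), 0.79), (array([214., 374.]), 0.4)]
scene ferrule [(array([192., 267.]), 0.83), (array([234., 211.]), 0.73)]
scene lamp [(array([210., 262.]), 0.71)]
scene lamp_mouth []
scene lamp_spot []
scene glue [(array([212., 375.]), 0.68)]
scene bowl [(array([352., 404.]), 0.68)]
scene gouge []
(array([1140.9,  427.9,  951.1]), array([-0.6, -0.3, -0.7]))
top station [(array([413., 265.]), 0.86)]
top socket [(array([382., 259.]), 0.75)]
top cap_top [(array([251., 344.]), 0.54)]
top handle [(array([392., 221.]), 0.57), (array([382., 264.]), 0.51)]
top butt [(array([383., 267.]), 0.63), (array([392., 224.]), 0.44)]
top ferrule [(array([389., 252.]), 0.74), (array([399., 207.]), 0.59)]
top lamp []
top lamp_mouth []
top lamp_spot [(array([472., 251.]), 0.62), (array([348., 181.]), 0.26)]
top glue [(array([351., 180.]), 0.68)]
top bowl [(array([252., 202.]), 0.6)]
top gouge [(array([252., 342.]), 0.55)]
(array([ 325.8,   60.7, 1297. ]), array([ 0.2, -0. , -1. ]))
1.3 [-3.1 -0.5 -0. ] [ 0.2  0.3 -0.2] 87.74762421821313
```

View pics/scene.png

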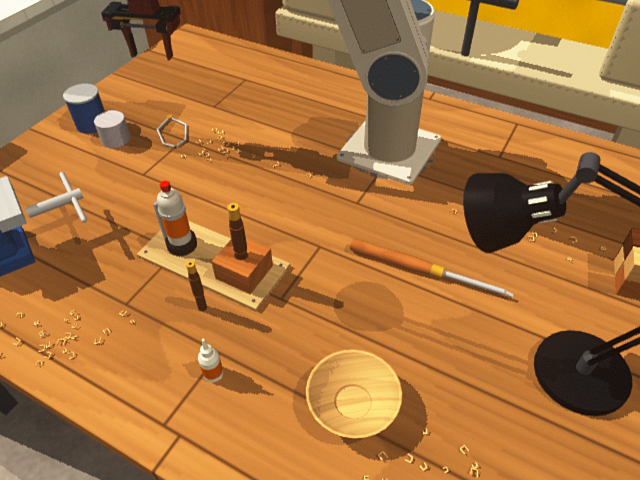

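View pics/top.png

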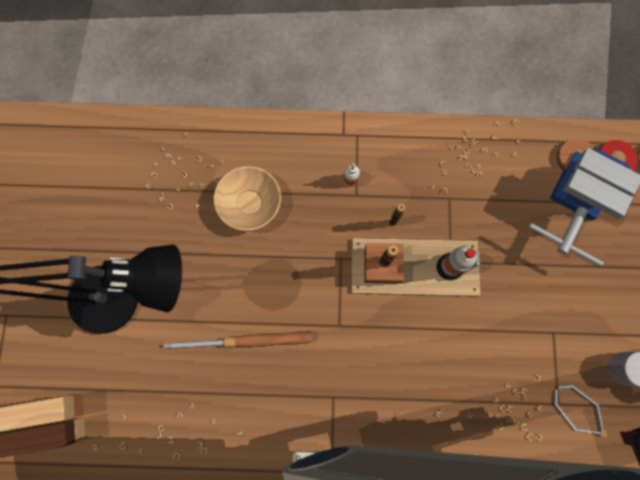

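The larger handle stands in the block: scene (234,211)→(240,260), top (392,250). The look-alike stands free on the bench at scene (192,267), top (399,207), and is visibly smaller. The red cap is at scene (165,185), top (470,252). I'll measure these and make one confirming crop.

```bash
python3 - <<'E'
from h import *
from scipy.optimize import least_squares
np.set_printoptions(precision=1,suppress=True)
S=cam("scene");T=None
ms={}
def best(l,n,near):
    c=[(np.hypot(*(np.array(p['xy'])-near)),p['xy']) for p in ctrl.pinpoint(l,n)]
    return np.array(min(c,key=lambda a:a[0])[1]) if c else None
fs=best("ferrule","scene",(234,211));ss=best("socket","scene",(241,254));sts=best("station","scene",(206,260))
lm=ctrl.masks_of("lamp","scene");print([(m['bbox'],m['score']) for m in lm]);ms['scene']=lm[0]['region']
T=cam("top")
ft=best("ferrule","top",(392,250));st=best("socket","top",(382,259));stt=best("station","top",(413,265))
lm=ctrl.masks_of("lamp","top");print([(m['bbox'],m['score']) for m in lm]);
if lm: ms['top']=lm[0]['region']
print("ferrule tri",tri([ray(S,fs),ray(T,ft)]),atz(S,fs,196),atz(T,ft,196))
print("socket",atz(S,ss,70),atz(T,st,70),"station",atz(S,sts,0),atz(T,stt,0))
# red cap blobs
for n,d,c in(("scene",S,(165,185)),("top",T,(470,252))):
    h=cv2.cvtColor(d['pixels'],cv2.COLOR_BGR2HSV).astype(int)
    m=((h[...,0]<5)|(h[...,0]>174))&(h[...,1]>170)&(h[...,2]>90)
    y,x=np.nonzero(m);k=np.hypot(x-c[0],y-c[1])<15
    print(n,"cap",x[k].mean(),y[k].mean(),k.sum(),"z190",atz(d,(x[k].mean(),y[k].mean()),192))
# free handle
print("small ferrule",tri([ray(S,(192,267)),ray(T,(399,207))]))
print("glue",atz(S,(212,375),0),atz(T,(351,180),0),"bowl",atz(S,(352,404),0),atz(T,(252,202),0))
print("lamp base",atz(S,(583,371),15),atz(T,(104,304),15))
a=S['pixels'][160:320,120:300];b=T['pixels'][190:310,335:490]
cv2.imwrite("pics/crop.png",np.hstack([cv2.resize(a,(450,400)),cv2.resize(b,(350,400))]))
L=cv2.resize(S['pixels'][140:430,440:640],(400,580),interpolation=cv2.INTER_CUBIC)
L2=cv2.resize(T['pixels'][230:350,50:200],(400,320),interpolation=cv2.INTER_CUBIC)
c=np.zeros((580,800,3),np.uint8);c[:,:400]=L;c[:320,400:]=L2;cv2.imwrite("pics/lamp.png",c)
np.savez("ms.npz",**ms)
import pickle;pickle.dump((S,T),open("st.pkl","wb"))
E
```

```text
[([464.4, 148.5, 637.4, 416.8], 0.85), ([198.8, 342.4, 221.4, 380.1], 0.55)]
[([0.0, 244.0, 180.8, 334.8], 0.63)]
ferrule tri [547.9 -93.7 197.3] [ 549. -101.  196.] [544.8 -88.3 196. ]
socket [557.9 -92.4  70. ] [548.1 -89.3  70. ] station [ 556.7 -177.8    0. ] [ 551.7 -181.1    0. ]
scene cap 164.59259259259258 185.82716049382717 81 z190 [ 556.4 -267.7  192. ]
top cap 469.97777777777776 252.93333333333334 45 z190 [ 556.1 -266.9  192. ]
small ferrule [ 670.7 -121.   138.4]
glue [785.6 -14.9   0. ] [781.7 -16.7   0. ] bowl [709.7 244.5   0. ] [712.7 240.    0. ]
lamp base [450.6 593.4  15. ] [435.  585.5  15. ]
```

View pics/crop.png

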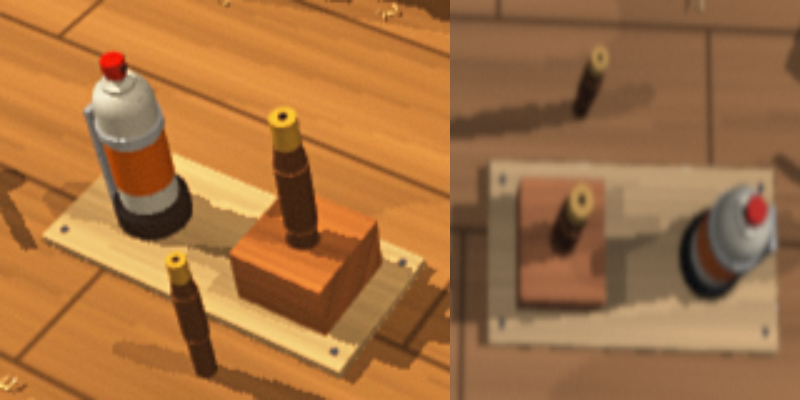

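View pics/lamp.png

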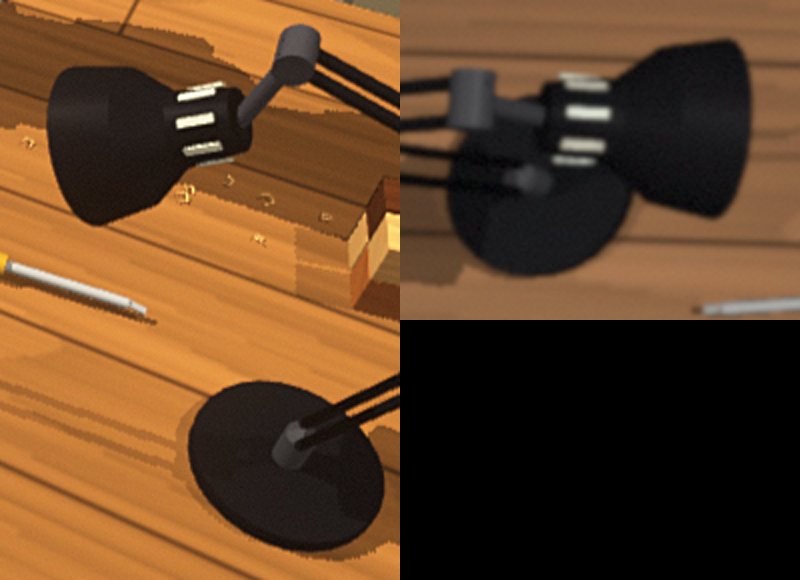

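Confirmed: the taller handle with the brass ferrule is in the block, and the free one is shorter. Next, fit the lamp's pose from the rim and base edges read off the crop.

```bash
cat > lamp.py <<'E'
from h import *
import pickle
from scipy.optimize import least_squares
np.set_printoptions(precision=1,suppress=True)
S,T=pickle.load(open("st.pkl","rb"))
t=np.linspace(0,2*np.pi,721);a=np.radians(35)
def circ(p,kind):
    x,y,w,h=p;c,s=np.cos(w),np.sin(w);R=np.array([[c,-s,0],[s,c,0],[0,0,1]])
    if kind=="base": L=np.c_[250+85*np.cos(t),85*np.sin(t),0*t+h]
    else:
        u=np.array([np.sin(a),0,-np.cos(a)]) # perpendicular to (-cos,0,-sin)
        L=np.array([0,0,320.])+65*(np.outer(np.cos(t),u)+np.outer(np.sin(t),[0,1,0]))
    return L@R.T+[x,y,0]
obs=[(S,"mouth",[(472.5,175),(464,197),(468,219),(477,240),(489,252)]),
(T,"mouth",[(175.6,245.7),(180.9,275),(179,295),(168,310.6)]),
(S,"base",[(534,360),(547,340),(572.5,330.5),(545,392),(595,414),(632,380),(620,353)]),
(T,"base",[(67.6,303),(98.8,333),(77,323),(130,322)])]
def res(p):
    r=[]
    for d,k,pts in obs:
        q=proj(d,circ(p,k))
        for u in pts:
            r.append(np.hypot(*(q-u).T).min())
    return r+[0.05*(p[3]-15)]
fits=[least_squares(res,[435,340,w,15],loss="soft_l1",x_scale=[10,10,.1,5]) for w in(1.3,1.5,1.7,1.9)]
f=min(fits,key=lambda f:f.cost);p=f.x;print([g.cost for g in fits],p,np.round(f.fun,1))
w=p[2];spot=np.array([p[0]-164*np.cos(w),p[1]-164*np.sin(w),205]);print("spot",spot,"proj",proj(S,spot),proj(T,spot))
o=ctrl.get_obs();print(o['qpos'],o['ee_pos'],o['orientation'])
from scipy.spatial.transform import Rotation as R
print(R.from_rotvec(o['orientation']).as_matrix())
print(ctrl.get_image("wrist")['hand_eye'])
E
python3 lamp.py
```

```text
[np.float64(15.626980008435224), np.float64(15.642875930476166), np.float64(15.628748906820757), np.float64(15.626538227393741)] [459.6 344.1   1.6  11.5] [ 0.4  0.6  1.6  2.5  0.6  0.6  0.4  0.7  2.5  1.6  1.   2.   3.3  0.2
  0.5  2.5  0.4  0.6  1.7  3.3 -0.2]
spot [467.  180.3 205. ] proj [[384.  229.4]] [[261.5 286.2]]
[-1.3  0.4  1.6 -0.   1.1 -0. ] [ 206.  -590.1  222.7] [ 3.1  0.5 -0. ]
[[ 0.9  0.3 -0. ]
 [ 0.3 -0.9 -0. ]
 [-0.  -0.  -1. ]]
[[  -0.    -1.    -0.3   82.5]
 [   1.    -0.    -0.     0.5]
 [   0.    -0.3    1.  -161.8]
 [   0.     0.     0.     1. ]]
```

```bash
cat > plan.py <<'E'
from h import *
from scipy.spatial.transform import Rotation as R
np.set_printoptions(precision=3,suppress=True)
def pose(x,y,z,yaw,pitch=0,flip=0):
    # pitch 0: tool down with tool x at yaw; 90: tool horizontal along yaw, x up
    M=R.from_euler('z',yaw,degrees=True)*R.from_euler('x',180,degrees=True)*R.from_euler('y',pitch,degrees=True)
    return np.array([x,y,z],float),M
def cur():
    o=ctrl.get_obs();return np.array(o['ee_pos'],float),R.from_rotvec(o['orientation'])
def rows(p0,R0,p1,R1,n):
    d=(R0.inv()*R1).as_rotvec();out=[]
    Rc=R0;Ri=R.from_rotvec(d/n)
    for k in range(n):
        s=Rc.inv().apply((p1-p0)/n)/50;out.append((np.round(s,3).tolist(),np.round(d/n/(np.pi/2),4).tolist()));Rc=Rc*Ri
    return out
def show(p1,R1,n,jaw,p0=None,R0=None):
    if p0 is None:p0,R0=cur()
    for s,w in rows(p0,R0,p1,R1,n):print([jaw,s,w],end=',\n')
E
python3 - <<'E'
from plan import *
p,Rr=cur();print(p,Rr.as_matrix(),pose(0,0,0,18)[1].as_matrix(),pose(0,0,0,0,90)[1].as_matrix())
a=p+[0,0,80];show(a,Rr,2,-1)
show(*pose(556,-267,240,-25.6),13,-1,a,Rr)
E
```

```text
[ 205.97  -590.065  222.696] [[ 0.944  0.33   0.   ]
 [ 0.33  -0.944  0.   ]
 [ 0.    -0.    -1.   ]] [[ 0.951  0.309  0.   ]
 [ 0.309 -0.951 -0.   ]
 [ 0.     0.    -1.   ]] [[ 0.  0.  1.]
 [ 0. -1. -0.]
 [ 1.  0. -0.]]
[-1, [0.0, -0.0, -0.8], [0.0, 0.0, 0.0]],
[-1, [0.0, -0.0, -0.8], [0.0, 0.0, 0.0]],
[-1, [0.672, -0.292, 0.096], [-0.0, -0.0, 0.0383]],
[-1, [0.653, -0.332, 0.096], [-0.0, -0.0, 0.0383]],
[-1, [0.632, -0.37, 0.096], [-0.0, -0.0, 0.0383]],
[-1, [0.609, -0.408, 0.096], [-0.0, -0.0, 0.0383]],
[-1, [0.583, -0.444, 0.096], [-0.0, -0.0, 0.0383]],
[-1, [0.555, -0.478, 0.096], [-0.0, -0.0, 0.0383]],
[-1, [0.526, -0.511, 0.096], [-0.0, -0.0, 0.0383]],
[-1, [0.494, -0.541, 0.096], [-0.0, -0.0, 0.0383]],
[-1, [0.461, -0.57, 0.096], [-0.0, -0.0, 0.0383]],
[-1, [0.425, -0.597, 0.096], [-0.0, -0.0, 0.0383]],
[-1, [0.389, -0.621, 0.096], [-0.0, -0.0, 0.0383]],
[-1, [0.351, -0.643, 0.096], [-0.0, -0.0, 0.0383]],
[-1, [0.311, -0.663, 0.096], [-0.0, -0.0, 0.0383]],
```

apply_moves(
  targets=[
    [-1, [0, 0, -0.8], [0, 0, 0]],
    [-1, [0, 0, -0.8], [0, 0, 0]],
    [-1, [0.67, -0.29, 0], [0, 0, 0.038]],
    [-1, [0.65, -0.33, 0], [0, 0, 0.038]],
    [-1, [0.63, -0.37, 0], [0, 0, 0.038]],
    [-1, [0.61, -0.41, 0], [0, 0, 0.038]],
    [-1, [0.58, -0.44, 0], [0, 0, 0.038]],
    [-1, [0.56, -0.48, 0], [0, 0, 0.038]],
  ],
)

```text
t: 2.85
ee_pos: [367.9, -440.2, 302.8]
orientation: [3.141, -0.038, 0.0]
ft_force: [0.9, -0.1, 0.2]
width: 11.0
grasp_force: 0.0
```

apply_moves(
  targets=[
    [-1, [0.53, -0.51, 0], [0, 0, 0.038]],
    [-1, [0.49, -0.54, 0], [0, 0, 0.038]],
    [-1, [0.46, -0.57, 0], [0, 0, 0.038]],
    [-1, [0.43, -0.6, 0], [0, 0, 0.038]],
    [-1, [0.39, -0.62, 0], [0, 0, 0.038]],
    [-1, [0.35, -0.64, 0], [0, 0, 0.038]],
    [-1, [0.31, -0.66, 0], [0, 0, 0.038]],
    [-1, [0, 0, 0.5], [0, 0, 0]],
  ],
)

```text
t: 3.85
ee_pos: [557.7, -265.3, 279.3]
orientation: [3.066, -0.682, 0.007]
ft_force: [0.1, -0.7, -0.5]
width: 0.9
grasp_force: 0.0
```

```bash
python3 - <<'E'
from plan import *
o=ctrl.get_obs();print(o['t'],o['qpos'],o['ee_pos'],o['ft_force'],o['width'])
d=ctrl.get_image("wrist")
p,Rr=cur();H=np.array(d['hand_eye']);K=np.array(d['camera_matrix'])
h=cv2.cvtColor(d['pixels'],cv2.COLOR_BGR2HSV).astype(int)
m=((h[...,0]<5)|(h[...,0]>174))&(h[...,1]>170)&(h[...,2]>90)
n,l,s,c=cv2.connectedComponentsWithStats(m.astype(np.uint8));i=1+s[1:,4].argmax();print(s[i],c[i])
def pix(P):
    q=np.linalg.inv(H)@np.r_[Rr.inv().apply(np.array(P)-p),1];u=K@q[:3];return u[:2]/u[2]
print("pred cap top at",pix([556,-267,199]), "bot",pix([556,-267,182]),"tcp",pix(p))
cv2.imwrite("pics/w1.png",d['pixels'])
show(*pose(556,-267,203,-25.6),3,-1)
E
```

```text
3.85 [-0.464  0.353  1.598  0.     1.186  1.545] [ 557.738 -265.339  279.268] [ 0.115 -0.738 -0.501] 0.8553898449237979
[302 233  30  34 767] [316.838 249.73 ]
pred cap top at [315.119 248.811] bot [315.014 240.149] tcp [312.638 310.673]
[-1, [0.016, 0.009, 0.476], [-0.0, 0.0007, 0.0018]],
[-1, [0.015, 0.009, 0.476], [-0.0, 0.0007, 0.0018]],
[-1, [0.015, 0.009, 0.476], [-0.0, 0.0007, 0.0018]],
```

View pics/w1.png

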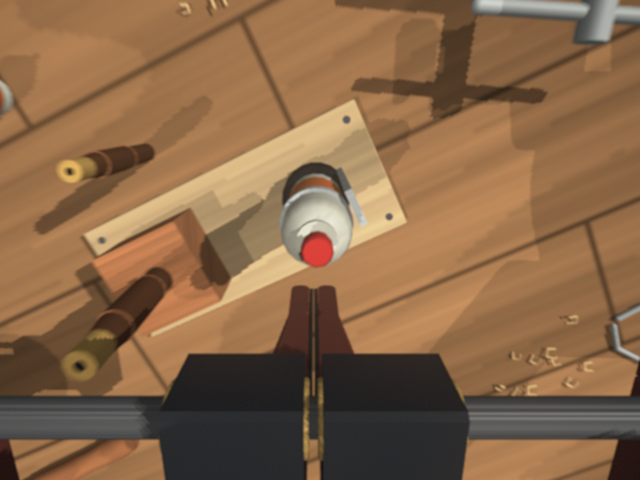

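The wrist view shows the red cap at (317,250), within about 2 px of the prediction, with the shut fingertips just behind it. Now descend.

apply_moves(
  targets=[
    [-1, [0, 0.01, 0.48], [0, 0, 0]],
    [-1, [0, 0.01, 0.48], [0, 0, 0]],
    [-1, [0, 0, 0.44], [0, 0, 0]],
    [-1, [0, 0, 0], [0, 0, 0]],
    [-1, [0, 0, 0.06], [0, 0, 0]],
    [-1, [0, 0, 0.06], [0, 0, 0]],
    [-1, [0, 0, 0], [0, 0, 0]],
  ],
)

```text
t: 4.78
ee_pos: [554.6, -267.5, 202.1]
orientation: [3.066, -0.686, 0.001]
ft_force: [-0.3, -0.8, -0.6]
width: 0.4
grasp_force: 0.0
```

apply_moves(
  targets=[
    [-1, [0, 0, 0.06], [0, 0, 0]],
    [-1, [0, 0, 0.04], [0, 0, 0]],
    [-1, [0, 0, 0.04], [0, 0, 0]],
    [-1, [0, 0, 0], [0, 0, 0]],
  ],
)

```text
t: 5.28
ee_pos: [554.8, -267.6, 195.1]
orientation: [3.066, -0.686, 0.001]
ft_force: [-0.6, 0.7, 5.6]
width: 0.6
grasp_force: 2.7
```

apply_moves(
  targets=[
    [-1, [0, 0, 0.04], [0, 0, 0]],
    [-1, [0, 0, 0.03], [0, 0, 0]],
    [-1, [0, 0, 0], [0, 0, 0]],
  ],
)

```text
t: 5.65
ee_pos: [554.9, -267.6, 193.2]
orientation: [3.065, -0.686, 0.002]
ft_force: [-4.6, 2.6, 15.5]
width: 0.4
grasp_force: 8.1
```

apply_moves(
  targets=[
    [-1, [0, 0, 0], [0, 0, 0]],
    [-1, [0, 0, 0], [0, 0, 0]],
    [-1, [0, 0, -0.1], [0, 0, 0]],
    [-1, [0, 0, -0.5], [0, 0, 0]],
    [-1, [0, 0, -0.9], [0, 0, 0]],
    [-1, [0, 0, -0.9], [0, 0, 0]],
    [-1, [0, 0, 0], [0, 0, 0]],
  ],
)

```text
t: 6.52
ee_pos: [556.1, -268.3, 314.9]
orientation: [3.064, -0.685, 0.01]
ft_force: [0.7, 0.3, -0.7]
width: 0.6
grasp_force: 0.0
```

```bash
python3 - <<'E'
from plan import *
o=ctrl.get_obs();print(o['t'],o['qpos'],o['ee_pos'],o['ft_force'],o['width'])
d=ctrl.get_image("scene")
h=cv2.cvtColor(d['pixels'],cv2.COLOR_BGR2HSV).astype(int)
m=((h[...,0]<5)|(h[...,0]>174))&(h[...,1]>170)&(h[...,2]>90)
y,x=np.nonzero(m);k=np.hypot(x-165,y-185)<15;print(x[k].mean(),y[k].mean(),k.sum())
show(*pose(430,-80,300,-10,0),6,1)
E
```

```text
6.525 [-0.469  0.32   1.562  0.     1.253  1.542] [ 556.124 -268.256  314.931] [ 0.684  0.276 -0.731] 0.5943670382160963
164.59756097560975 185.71951219512195 82
[1, [-0.644, -0.389, 0.04], [0.0, -0.0003, -0.0282]],
[1, [-0.626, -0.417, 0.04], [0.0, -0.0003, -0.0282]],
[1, [-0.607, -0.444, 0.04], [0.0, -0.0003, -0.0282]],
[1, [-0.586, -0.47, 0.041], [0.0, -0.0003, -0.0282]],
[1, [-0.565, -0.496, 0.041], [0.0, -0.0003, -0.0282]],
[1, [-0.542, -0.52, 0.041], [0.0, -0.0003, -0.0282]],
```

```bash
python3 - <<'E'
from plan import *
P=pose(492,-87,330,-10,0);show(*P,5,1);print()
show(*pose(492,-87,330,-10,90),9,1,*P)
E
```

```text
[1, [-0.536, -0.547, -0.072], [0.0001, -0.0004, -0.0338]],
[1, [-0.506, -0.574, -0.071], [0.0001, -0.0004, -0.0338]],
[1, [-0.475, -0.6, -0.071], [0.0001, -0.0004, -0.0338]],
[1, [-0.442, -0.625, -0.071], [0.0001, -0.0004, -0.0338]],
[1, [-0.408, -0.647, -0.07], [0.0001, -0.0004, -0.0338]],

[1, [0.0, 0.0, 0.0], [-0.0, 0.1111, 0.0]],
[1, [0.0, 0.0, 0.0], [-0.0, 0.1111, 0.0]],
[1, [0.0, 0.0, 0.0], [-0.0, 0.1111, 0.0]],
[1, [0.0, 0.0, 0.0], [-0.0, 0.1111, 0.0]],
[1, [0.0, 0.0, 0.0], [-0.0, 0.1111, 0.0]],
[1, [0.0, 0.0, 0.0], [-0.0, 0.1111, 0.0]],
[1, [0.0, 0.0, 0.0], [-0.0, 0.1111, 0.0]],
[1, [0.0, 0.0, 0.0], [-0.0, 0.1111, 0.0]],
[1, [0.0, 0.0, 0.0], [-0.0, 0.1111, 0.0]],
```

apply_moves(
  targets=[
    [1, [-0.54, -0.55, -0.07], [0, 0, -0.034]],
    [1, [-0.51, -0.57, -0.07], [0, 0, -0.034]],
    [1, [-0.48, -0.6, -0.07], [0, 0, -0.034]],
    [1, [-0.44, -0.63, -0.07], [0, 0, -0.034]],
    [1, [-0.41, -0.65, -0.07], [0, 0, -0.034]],
    [1, [0, 0, 0], [0, 0.11, 0]],
    [1, [0, 0, 0], [0, 0.11, 0]],
    [1, [0, 0, 0], [0, 0.11, 0]],
  ],
)

```text
t: 7.58
ee_pos: [490.0, -85.8, 327.4]
orientation: [2.982, -0.258, 0.796]
ft_force: [-0.3, 0.0, 0.3]
width: 77.1
grasp_force: 0.0
```

```bash
python3 - <<'E'
from plan import *
o=ctrl.get_obs();print(o['t'],o['qpos'],o['ee_pos'],R.from_rotvec(o['orientation']).as_matrix())
E
```

```text
7.575 [-0.208 -0.112  2.122  0.031  0.611  1.515] [490.007 -85.836 327.397] [[ 0.854 -0.172  0.491]
 [-0.149 -0.985 -0.086]
 [ 0.498  0.    -0.867]]
```

apply_moves(
  targets=[
    [1, [0, 0, 0], [0, 0.11, 0]],
    [1, [0, 0, 0], [0, 0.11, 0]],
    [1, [0, 0, 0], [0, 0.11, 0]],
  ],
)

```text
t: 7.95
ee_pos: [482.8, -73.6, 316.1]
orientation: [2.821, -0.221, 1.271]
ft_force: [1.2, 0.3, 0.5]
width: 88.0
grasp_force: 0.0
```

```bash
python3 - <<'E'
from plan import *
o=ctrl.get_obs();print(o['t'],o['qpos'],o['ee_pos'],R.from_rotvec(o['orientation']).as_matrix())
E
```

```text
7.95 [-0.221 -0.163  2.359  0.603  0.125  0.939] [482.799 -73.65  316.112] [[ 0.654 -0.146  0.742]
 [-0.113 -0.989 -0.094]
 [ 0.748 -0.023 -0.663]]
```

j5 is at its lower limit (0.11), so a horizontal tool needs the branch with j4 near π. I'll circle around the forearm axis: yaw left, pitch up, yaw back.

apply_moves(
  targets=[
    [1, [0, 0, 0], [0.08, 0, -0.07]],
    [1, [0, 0, 0], [0.08, 0, -0.07]],
    [1, [0, 0, 0], [0, 0, 0]],
  ],
)

```text
t: 8.32
ee_pos: [478.5, -78.7, 307.9]
orientation: [-2.881, 0.033, -1.221]
ft_force: [0.2, -0.1, 0.5]
width: 87.8
grasp_force: 0.0
```

```bash
cat > s.py <<'E'
from plan import *
o=ctrl.get_obs();M=R.from_rotvec(o['orientation']).as_matrix();t=M[:,2]
print(round(o['t'],2),o['qpos'],np.round(o['ee_pos'],1),"tool yaw %.1f elev %.1f xup %.3f"%(np.degrees(np.arctan2(t[1],t[0])),np.degrees(np.arcsin(t[2])),M[2,0]),"worldz in tool",M[2],o['ft_force'],o['width'],o['grasp_force'])
E
python3 s.py
```

```text
8.32 [-0.347 -0.143  2.338  0.971  0.304  0.4  ] [478.5 -78.7 307.9] tool yaw 0.3 elev -44.1 xup 0.718 worldz in tool [ 0.718 -0.02  -0.695] [ 0.184 -0.112  0.511] 87.79087315803028 0.0
```

apply_moves(
  targets=[
    [1, [0, 0, 0], [0.03, 0.09, -0.03]],
    [1, [0, 0, 0], [0.03, 0.09, -0.03]],
    [1, [0, 0, 0], [0, 0.1, 0]],
    [1, [0, 0, 0], [0, 0.1, 0]],
    [1, [0, 0, 0], [0, 0, 0]],
  ],
)

```text
t: 8.95
ee_pos: [470.8, -50.9, 290.6]
orientation: [-2.635, -0.073, -1.461]
ft_force: [0.2, -0.5, -0.7]
width: 87.8
grasp_force: 0.0
```

```bash
python3 s.py
```

```text
8.95 [-0.466 -0.038  2.485  1.945  0.565 -0.693] [470.8 -50.9 290.6] tool yaw 9.1 elev -31.6 xup 0.847 worldz in tool [ 0.847 -0.088 -0.524] [ 0.243 -0.473 -0.717] 87.84732324072127 0.0
```

```bash
cat > kin.py <<'E'
from plan import *
from scipy.optimize import least_squares
Q=np.array([[-1.254,.423,1.63,0,1.089,-.019],[-0.464,0.353,1.598,0,1.186,1.545],[-0.469,0.32,1.562,0,1.253,1.542],[-0.208,-0.112,2.122,0.031,0.611,1.515],[-0.221,-0.163,2.359,0.603,0.125,0.939],[-0.347,-0.143,2.338,0.971,0.304,0.4],[-0.466,-0.038,2.485,1.945,0.565,-0.693]])
P=np.array([[205.97,-590.07,222.68],[557.738,-265.339,279.268],[556.124,-268.256,314.931],[490.007,-85.836,327.397],[482.799,-73.65,316.112],[478.5,-78.7,307.9],[470.8,-50.9,290.6]])
def Rq(q):
    # frame: x fwd,y left,z up ; tool z
    return R.from_euler('z',q[0])*R.from_euler('y',q[1]+q[2])*R.from_euler('z',-q[3])*R.from_euler('y',q[4])*R.from_euler('z',q[5]+np.pi/2)
def fk(q,k):
    a1,d1,L2,L3,e,T=k;f=q[1]+q[2]
    w=np.array([a1+L2*np.sin(q[1])+L3*np.sin(f)+e*np.cos(f),0,d1+L2*np.cos(q[1])+L3*np.cos(f)-e*np.sin(f)])
    M=Rq(q);return R.from_euler('z',q[0]).apply(w)+T*M.as_matrix()[:,2],M
f=least_squares(lambda k:np.r_[np.concatenate([fk(q,k)[0]-p for q,p in zip(Q,P)]),0.001*(k-[0,400,450,450,0,250])],[0,400,450,450,0,250])
K=f.x
lo=np.array([-3,-.9,.09,-1.31,.11,-2.54])+.03;hi=np.array([3,2.11,2.58,4.45,2.69,2.54])-.03
def ik(p,M,q0):
    def r(q):
        a,b=fk(q,K);return np.r_[(a-p)/5,(M.inv()*b).as_rotvec()*20]
    s=least_squares(r,np.clip(q0,lo,hi),bounds=(lo,hi));a,b=fk(s.x,K)
    return s.x,np.linalg.norm(a-p),np.degrees((M.inv()*b).magnitude())
E
python3 - <<'E'
from kin import *
print(K,np.abs(f.fun).max())
for q in Q[[0,3,6]]:print(Rq(q).as_rotvec(),Rq(q).as_matrix()[2])
q0=[-.4,.1,2.3,2.6,1.2,-1.2]
for yaw in(-10,0,10,25,40):
    c,s=np.cos(np.radians(yaw)),np.sin(np.radians(yaw))
    for pit in(90,75):
        for z in (120,):
            h=np.array([549,-95,z]);M=pose(0,0,0,yaw,pit)[1];p=h+19*M.as_matrix()[:,2]
            print(yaw,pit,*ik(p,M,q0))
E
```

```text
[ 843.833  132.683  -12.354 -180.278  128.885 -234.239] 102.38912563044039
[-3.097 -0.525  0.   ] [ 0. -0. -1.]
[ 2.944 -0.194  0.774] [ 0.495  0.056 -0.867]
[-0.5    2.479 -1.358] [-0.069 -0.849 -0.524]
-10 90 [-0.172  0.678  2.55   3.138  2.44  -1.57 ] 34.10901898812507 44.902963779360455
-10 75 [-0.173  0.665  2.55   3.137  2.401 -1.57 ] 44.02468550188158 58.361818184933846
0 90 [-0.112  0.661  2.55   3.343  2.415 -1.621] 33.76227247427777 44.592572969224285
0 75 [-0.103  0.643  2.55   3.364  2.366 -1.616] 43.60335690891913 58.00641519639545
10 90 [-0.049  0.609  2.55   3.529  2.334 -1.642] 32.70854157452643 43.566459306315224
10 75 [-0.027  0.564  2.55   3.576  2.249 -1.616] 42.34955262539373 56.768764311831845
25 90 [ 0.056  0.44   2.55   3.765  2.091 -1.562] 29.91677875353523 40.09903847060213
25 75 [ 0.194 -0.44   2.55   4.42   1.028 -0.486] 43.46690460658956 42.44784445370632
40 90 [ 0.213 -0.406  2.55   4.42   1.1   -0.627] 27.906920853324493 30.884325316626207
40 75 [ 0.212 -0.419  2.55   4.42   1.074 -0.544] 31.631852064632557 31.804400842139934
```

```bash
sed -i "s/from_euler('z',-q\[3\])/from_euler('z',q[3])/" kin.py
python3 - <<'E'
from kin import *
print(K,np.abs(f.fun).max())
for q in Q[[0,3,6]]:print(Rq(q).as_rotvec(),Rq(q).as_matrix()[2])
q0=[-.3,.1,2.3,2.6,1.2,-1.2]
def t(h,yaw,pit,roll,q0):
    M=pose(0,0,0,yaw,pit)[1]*R.from_euler('z',roll,degrees=True);p=np.array(h)+19*M.as_matrix()[:,2]
    print(yaw,pit,roll,*ik(p,M,q0))
for yaw in(-30,-10,0,10,25,40): 
    t([549,-95,120],yaw,90,0,q0); t([549,-95,120],yaw,90,180,[-.3,.1,2.3,2.6,1.2,1.5])
print("lamp")
for yaw in(-20,0,20,45,60,90):
  for roll in(90,-90):
    y=np.radians(yaw-roll);h=np.array([467,180,205])-73*np.array([np.cos(y),np.sin(y),0])
    t(h,yaw,90,roll,[.2,.1,2.2,2.6,1.2,-1.5+np.radians(roll)])
    t(h,yaw,90,roll,[.2,.1,2.2,2.6,1.2,1.5+np.radians(roll)])
E
```

```text
[-41.424 320.94  591.291 517.641  74.781 336.096] 11.235890723646435
[-3.097 -0.525  0.   ] [ 0. -0. -1.]
[ 2.982 -0.258  0.795] [ 0.498 -0.    -0.867]
[-2.635 -0.073 -1.461] [ 0.847 -0.088 -0.524]
-30 90 0 [ 0.228  1.069  2.312  3.907  1.745 -1.406] 6.686731912708725e-12 1.54461997555129e-11
-30 90 180 [0.228 1.069 2.312 3.907 1.745 1.736] 1.0247593068766006e-13 2.545685846169944e-14
-10 90 0 [-0.167  1.119  2.379  3.149  1.927 -1.568] 1.1718571004216928e-13 9.186266214807694e-15
-10 90 180 [-0.167  1.119  2.379  3.149  1.927  1.574] 2.150492541435022e-13 3.28389397976908e-14
0 90 0 [-0.389  1.105  2.362  2.734  1.871 -1.698] 6.355287432313019e-14 1.3406451586305712e-14
0 90 180 [-0.389  1.105  2.362  2.734  1.871  1.444] 4.726044024981743e-13 9.404310836777075e-14
10 90 0 [-0.565  1.071  2.314  2.387  1.75  -1.736] 2.4325065010975337e-13 4.669327123623886e-14
10 90 180 [-0.565  1.071  2.314  2.387  1.75   1.405] 1.7171041084785901e-13 1.3123646476330697e-14
25 90 0 [-0.719  1.02   2.199  1.985  1.602 -1.642] 3.6174930248074177e-13 9.251755352132886e-14
25 90 180 [-0.719  1.02   2.1
[... 1797 characters left out ...]
.8758780382176266e-11 2.2639779444328458e-11
60 90 90 [-0.233  0.866  2.437  1.858  1.617 -0.155] 2.2333478341147557e-11 8.197298510109599e-12
60 90 -90 [-0.338  0.675  2.095  1.54   1.378 -2.51 ] 5.907887501238979 19.32545159072485
60 90 -90 [-0.338  0.675  2.095  1.54   1.378 -2.51 ] 5.907884701596638 19.325451871721814
90 90 90 [-0.335  0.813  2.129  1.242  1.636  0.188] 4.923162696553213e-11 5.899438954035203e-11
90 90 90 [-0.335  0.813  2.129  1.242  1.636  0.188] 8.452238407553954e-11 7.96659173058149e-11
90 90 -90 [-0.237  0.832  1.81   1.279  1.653 -2.51 ] 3.0185477789713326 10.042836793172375
90 90 -90 [-0.237  0.832  1.81   1.279  1.653 -2.51 ] 3.0185497837268773 10.042836595350522
```

```bash
python3 - <<'E'
from kin import *
o=ctrl.get_obs();p0,R0=cur();q=np.array(o['qpos'])
M=pose(0,0,0,5,90)[1];h=np.array([549,-95,122]);p1=h-91*M.as_matrix()[:,2];n=10
print(p0,p1)
d=(R0.inv()*M).as_rotvec()
for k in range(0,n+1,2):
    q,e,a=ik(p0+(p1-p0)*k/n,R0*R.from_rotvec(d*k/n),q);print(k,q,e,a)
q,e,a=ik(h+19*M.as_matrix()[:,2],M,q);print('g',q,e,a)
show(p1,M,n,1)
E
```

```text
[470.832 -50.868 290.64 ] [ 458.346 -102.931  122.   ]
0 [-0.472 -0.037  2.482  1.935  0.568 -0.687] 5.859285502108464e-14 9.780049081119726e-15
2 [-0.562  0.155  2.55   2.203  0.817 -1.099] 0.5724308721063556 0.9543659330425726
4 [-0.715  0.398  2.55   2.141  1.095 -1.311] 3.2502349856583335 5.325203337900699
6 [-0.807  0.735  2.55   2.155  1.441 -1.639] 3.2594615412011967 5.210852303632236
8 [-0.776  1.014  2.55   2.256  1.734 -1.879] 0.18437397861543078 0.28304983624183494
10 [-0.819  1.217  2.47   2.161  1.896 -2.016] 1.4210854715202004e-13 1.0821055056006139e-14
g [-0.484  1.084  2.344  2.551  1.81  -1.729] 2.8314927426963657e-13 2.7372845418076325e-14
[1, [-0.297, 0.13, 0.142], [-0.0026, 0.0353, -0.0051]],
[1, [-0.305, 0.127, 0.126], [-0.0026, 0.0353, -0.0051]],
[1, [-0.313, 0.124, 0.109], [-0.0026, 0.0353, -0.0051]],
[1, [-0.32, 0.121, 0.092], [-0.0026, 0.0353, -0.0051]],
[1, [-0.325, 0.118, 0.074], [-0.0026, 0.0353, -0.0051]],
[1, [-0.33, 0.115, 0.057], [-0.0026, 0.0353, -0.0051]],
[1, [-0.333, 0.112, 0.039], [-0.0026, 0.0353, -0.0051]],
[1, [-0.336, 0.11, 0.021], [-0.0026, 0.0353, -0.0051]],
[1, [-0.337, 0.107, 0.003], [-0.0026, 0.0353, -0.0051]],
[1, [-0.338, 0.104, -0.016], [-0.0026, 0.0353, -0.0051]],
```

```bash
python3 - <<'E'
from kin import *
o=ctrl.get_obs();p0,R0=cur();q=np.array(o['qpos'])
M=pose(0,0,0,25,90)[1];h=np.array([549,-95,122]);t=M.as_matrix()[:,2];p1=h-66*t
def path(p0,R0,p1,R1,n,q):
    d=(R0.inv()*R1).as_rotvec()
    for k in range(0,n+1,2):
        q,e,a=ik(p0+(p1-p0)*k/n,R0*R.from_rotvec(d*k/n),q);print(k,q,e,a)
    return q
pm=np.array([485,-110,290.])
q=path(p0,R0,pm,M,6,q);q=path(pm,M,p1,M,6,q)
q,e,a=ik(h+19*t,M,q);print('g',q,e,a)
print(p1);show(pm,M,6,1);show(p1,M,6,1,pm,M)
E
```

```text
0 [-0.472 -0.037  2.482  1.935  0.568 -0.687] 5.859285502108464e-14 9.780049081119726e-15
2 [-0.714  0.164  2.5    1.953  0.974 -1.011] 4.496113211745403e-13 1.578305195498703e-14
4 [-0.872  0.391  2.457  1.863  1.296 -1.234] 2.477747184196161e-13 3.464617737641077e-14
6 [-0.95   0.589  2.365  1.753  1.537 -1.387] 8.526512829121202e-14 6.556881449863403e-15
0 [-0.95   0.589  2.365  1.753  1.537 -1.387] 8.526512829121202e-14 1.9411808804083304e-14
2 [-0.954  0.746  2.339  1.751  1.561 -1.516] 3.6425278773254764e-13 2.0565712574889386e-13
4 [-0.958  0.894  2.298  1.747  1.58  -1.621] 1.180442248897588e-13 1.1262445287288873e-13
6 [-0.962  1.03   2.244  1.741  1.593 -1.702] 1.0345658394727079e-13 2.933404391583894e-14
g [-0.719  1.016  2.201  1.985  1.601 -1.639] 2.360884497795176e-13 2.7863909996204333e-14
[ 489.184 -122.893  122.   ]
[1, [0.027, 0.2, 0.014], [0.0317, 0.0566, -0.0187]],
[1, [0.02, 0.202, 0.006], [0.0317, 0.0566, -0.0187]],
[1, [0.014, 0.202, -0.002], [0.0317, 0.0566, -0.0187]],
[1, [0.009, 0.202, -0.011], [0.0317, 0.0566, -0.0187]],
[1, [0.004, 0.202, -0.021], [0.0317, 0.0566, -0.0187]],
[1, [0.001, 0.2, -0.03], [0.0317, 0.0566, -0.0187]],
[1, [-0.56, 0.045, -0.006], [0.0, 0.0, 0.0]],
[1, [-0.56, 0.045, -0.006], [0.0, 0.0, 0.0]],
[1, [-0.56, 0.045, -0.006], [0.0, 0.0, 0.0]],
[1, [-0.56, 0.045, -0.006], [0.0, 0.0, 0.0]],
[1, [-0.56, 0.045, -0.006], [0.0, 0.0, 0.0]],
[1, [-0.56, 0.045, -0.006], [0.0, 0.0, 0.0]],
```

apply_moves(
  targets=[
    [1, [0.03, 0.2, 0.01], [0.032, 0.057, -0.019]],
    [1, [0.02, 0.2, 0], [0.032, 0.057, -0.019]],
    [1, [0.01, 0.2, 0], [0.032, 0.057, -0.019]],
    [1, [0.01, 0.2, -0.01], [0.032, 0.057, -0.019]],
    [1, [0, 0.2, -0.02], [0.032, 0.057, -0.019]],
    [1, [0, 0.2, -0.03], [0.032, 0.057, -0.019]],
    [1, [0, 0, 0], [0, 0, 0]],
  ],
)

```text
t: 9.82
ee_pos: [487.3, -110.2, 291.2]
orientation: [-1.969, -0.449, -1.978]
ft_force: [-0.2, 0.0, 0.2]
width: 88.0
grasp_force: 0.0
```

```bash
python3 s.py; python3 - <<'E'
from kin import *
M=pose(0,0,0,25,90)[1];p1=np.array([489,-123,160.]);show(p1,M,5,1)
# refine handle axis in wrist view
d=ctrl.get_image("wrist");p,Rr=cur();cv2.imwrite("pics/w2.png",d['pixels'])
H=np.array(d['hand_eye']);Kc=np.array(d['camera_matrix'])
def pix(P):
    q=np.linalg.inv(H)@np.r_[Rr.inv().apply(np.array(P)-p),1];u=Kc@q[:3];return u[:2]/u[2]
for z in(70,122,196,210):print(z,pix([549,-95,z]))
print([(x['xy'],x['score']) for x in ctrl.pinpoint("ferrule","wrist")],[(x['xy'],x['score']) for x in ctrl.pinpoint("socket","wrist")])
E
```

```text
9.82 [-0.902  0.588  2.378  1.79   1.537 -1.402] [ 487.3 -110.2  291.2] tool yaw 25.6 elev 0.2 xup 1.000 worldz in tool [1.    0.002 0.004] [-0.237  0.042  0.192] 87.99032425164532 0.0
[1, [-0.525, 0.048, -0.018], [-0.0014, -0.0005, 0.0002]],
[1, [-0.525, 0.049, -0.017], [-0.0014, -0.0005, 0.0002]],
[1, [-0.525, 0.049, -0.017], [-0.0014, -0.0005, 0.0002]],
[1, [-0.525, 0.049, -0.016], [-0.0014, -0.0005, 0.0002]],
[1, [-0.525, 0.049, -0.016], [-0.0014, -0.0005, 0.0002]],
70 [330.249 547.341]
122 [331.383 491.621]
196 [333.221 401.319]
210 [333.603 382.552]
[([335.7, 400.9], 0.9), ([412.5, 387.7], 0.79)] []
```

View pics/w2.png

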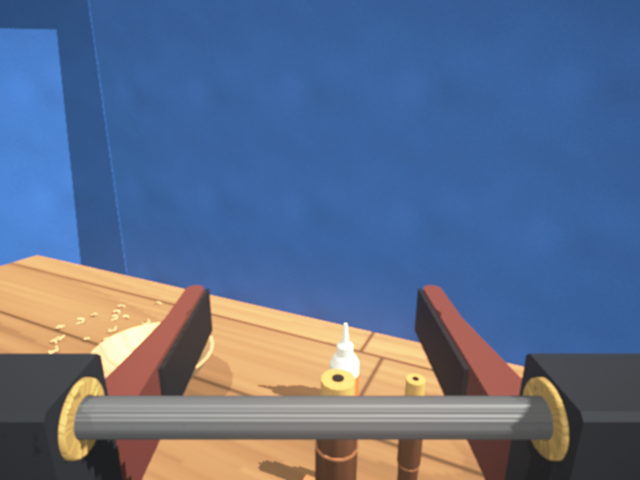

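The wrist view shows the big handle's ferrule at (336,401), within 3 px of the prediction, and the small look-alike behind it at (412,388). Now descend and advance.

apply_moves(
  targets=[
    [1, [-0.56, 0.04, -0.01], [0, 0, 0]],
    [1, [-0.56, 0.04, -0.01], [0, 0, 0]],
    [1, [-0.56, 0.04, -0.01], [0, 0, 0]],
    [1, [-0.56, 0.04, -0.01], [0, 0, 0]],
    [1, [-0.56, 0.04, -0.01], [0, 0, 0]],
    [1, [-0.56, 0.05, -0.01], [0, 0, 0]],
    [1, [0, 0, 0], [0, 0, 0]],
  ],
)

```text
t: 10.85
ee_pos: [491.8, -123.2, 125.6]
orientation: [-1.968, -0.453, -1.987]
ft_force: [0.4, 0.2, 0.4]
width: 88.3
grasp_force: 0.0
```

```bash
python3 s.py; python3 - <<'E'
from plan import *
M=pose(0,0,0,25,90)[1];h=np.array([549,-95.5,122]);show(h+19*M.as_matrix()[:,2],M,5,1)
E
```

```text
10.85 [-0.915  1.059  2.253  1.778  1.614 -1.746] [ 491.8 -123.2  125.6] tool yaw 25.4 elev 0.4 xup 1.000 worldz in tool [1.    0.008 0.008] [0.382 0.207 0.37 ] 88.25848480120622 0.0
[1, [-0.017, -0.001, 0.33], [-0.001, -0.001, 0.001]],
[1, [-0.016, -0.002, 0.33], [-0.001, -0.001, 0.001]],
[1, [-0.016, -0.002, 0.33], [-0.001, -0.001, 0.001]],
[1, [-0.015, -0.003, 0.33], [-0.001, -0.001, 0.001]],
[1, [-0.015, -0.003, 0.33], [-0.001, -0.001, 0.001]],
```

apply_moves(
  targets=[
    [1, [-0.01, 0, 0.33], [0, 0, 0]],
    [1, [-0.01, 0, 0.33], [0, 0, 0]],
    [1, [-0.01, 0, 0.33], [0, 0, 0]],
    [1, [-0.01, 0, 0.33], [0, 0, 0]],
    [1, [-0.01, 0, 0.33], [0, 0, 0]],
    [1, [0, 0, 0], [0, 0, 0]],
  ],
)

```text
t: 11.6
ee_pos: [566.7, -87.4, 126.3]
orientation: [-1.966, -0.457, -1.991]
ft_force: [-0.4, -0.1, 0.1]
width: 87.8
grasp_force: 0.0
```

apply_moves(
  targets=[
    [-1, [0, 0, 0], [0, 0, 0]],
    [-1, [0, 0, 0], [0, 0, 0]],
    [-1, [0, 0, 0], [0, 0, 0]],
    [-1, [0, 0, 0], [0, 0, 0]],
    [-1, [0, 0, 0], [0, 0, 0]],
    [-1, [0, 0, 0], [0, 0, 0]],
    [-1, [0, 0, 0], [0, 0, 0]],
    [-1, [0, 0, 0], [0, 0, 0]],
  ],
)

```text
t: 12.6
ee_pos: [566.4, -88.9, 124.0]
orientation: [-1.969, -0.453, -1.991]
ft_force: [-0.0, 0.9, -0.0]
width: 27.9
grasp_force: 30.0
```

```bash
python3 s.py
```

```text
12.6 [-0.69   1.043  2.197  2.007  1.621 -1.671] [566.4 -88.9 124. ] tool yaw 25.3 elev 0.5 xup 1.000 worldz in tool [1.    0.011 0.009] [-0.007  0.948 -0.003] 27.88244254818332 29.99972552061081
```

apply_moves(
  targets=[
    [-1, [0.15, 0, 0], [0, 0, 0]],
    [-1, [0.25, 0, 0], [0, 0, 0]],
    [-1, [0.3, 0, 0], [0, 0, 0]],
  ],
)

```text
t: 12.98
ee_pos: [565.8, -88.6, 160.0]
orientation: [-1.969, -0.453, -1.991]
ft_force: [-0.1, -0.6, -1.7]
width: 28.3
grasp_force: 30.0
```

apply_moves(
  targets=[
    [-1, [0.4, 0, 0], [0, 0, 0]],
    [-1, [0.4, 0, 0], [0, 0, 0]],
    [-1, [0.5, 0, 0], [0, 0, 0]],
    [-1, [0.5, 0, 0], [0, 0, 0]],
    [-1, [0.5, 0, 0], [0, 0, 0]],
    [-1, [0, 0, 0], [0, 0, 0]],
  ],
)

```text
t: 13.72
ee_pos: [564.2, -87.8, 276.3]
orientation: [-1.967, -0.456, -1.995]
ft_force: [0.3, -0.1, -2.6]
width: 28.3
grasp_force: 30.0
```

```bash
python3 s.py; python3 - <<'E'
from kin import *
o=ctrl.get_obs();p0,R0=cur();q=np.array(o['qpos'])
# measured FK offset
print(fk(q,K)[0]-p0)
S=cam("scene");print([(x['xy'],x['score']) for x in ctrl.pinpoint("ferrule","scene")],[(x['xy'],x['score']) for x in ctrl.pinpoint("butt","scene")])
g=p0-19*R0.as_matrix()[:,2];up=R0.as_matrix()[:,0];print("pred ferrule",proj(S,g+72*up),"butt",proj(S,g-104*up))
spot=np.array([467,180,205.])
for yaw in(60,75,90):
    y=np.radians(yaw-90);M=pose(0,0,0,yaw,90)[1]*R.from_euler('z',90,degrees=True)
    p1=spot-72*np.array([np.cos(y),np.sin(y),0])+19*M.as_matrix()[:,2]
    print(yaw,p1);d=(R0.inv()*M).as_rotvec();qq=q;print(np.degrees(d))
    pp=p1+[0,0,60];n=12
    for k in range(0,n+1,2):
        qq,e,a=ik(p0+(pp-p0)*k/n,R0*R.from_rotvec(d*k/n),qq);print(k,qq,round(e,1),round(a,1))
    print(*ik(p1,M,qq))
E
```

```text
13.72 [-0.692  0.642  2.296  2.002  1.495 -1.4  ] [564.2 -87.8 276.3] tool yaw 25.3 elev 0.6 xup 1.000 worldz in tool [1.    0.014 0.011] [ 0.301 -0.096 -2.601] 28.31595620669095 30.000107288360596
[ 4.572 11.878 -0.101]
[([191.2, 268.9], 0.66), ([225.1, 146.0], 0.59), ([352.3, 406.3], 0.23)] [([237.2, 221.4], 0.81), ([350.2, 403.1], 0.63), ([203.4, 306.8], 0.6)]
pred ferrule [[226.439 146.764]] butt [[236.96  218.701]]
60 [414.146 232.454 205.   ]
[ 26.967 -27.513  87.961]
0 [-0.727  0.642  2.288  1.967  1.499 -1.39 ] 0.0 0.0
2 [-0.684  0.579  2.343  1.908  1.436 -1.119] 0.0 0.0
4 [-0.63   0.536  2.382  1.851  1.401 -0.847] 0.0 0.0
6 [-0.562  0.522  2.411  1.807  1.396 -0.589] 0.0 0.0
8 [-0.476  0.539  2.434  1.79   1.423 -0.359] 0.0 0.0
10 [-0.369  0.591  2.453  1.807  1.48  -0.164] 0.0 0.0
12 [-0.234  0.675  2.467  1.861  1.571 -0.   ] 0.0 0.0
[-0.234  0.865  2.435  1.857  1.616 -0.152] 3.991573852568397e-11 2.832194183497943e-11
75 [402.371 216.988 205.   ]
[ 38.732 -39.077  84.814]
0 [-0.727  0.642  2.288  1.967  1.499 -1.39 ] 0.0 0.0
2 [-0.705  0.555  2.32   1.838  1.406 -1.075
[... 185 characters left out ...]
.568  2.319  1.494  1.49   0.002] 0.0 0.0
12 [-0.329  0.66   2.315  1.505  1.582  0.166] 0.0 0.0
[-0.329  0.819  2.289  1.504  1.573  0.034] 8.526512829121202e-14 8.381832766642302e-14
90 [395. 199. 205.]
[ 50.373 -50.507  80.475]
0 [-0.727  0.642  2.288  1.967  1.499 -1.39 ] 0.0 0.0
2 [-0.72   0.533  2.295  1.77   1.381 -1.033] 0.0 0.0
4 [-0.686  0.472  2.274  1.574  1.347 -0.671] 0.0 0.0
6 [-0.626  0.464  2.239  1.416  1.382 -0.348] 0.0 0.0
8 [-0.546  0.502  2.203  1.311  1.46  -0.082] 0.0 0.0
10 [-0.449  0.577  2.173  1.259  1.56   0.13 ] 0.0 0.0
12 [-0.334  0.68   2.15   1.252  1.672  0.296] 0.0 0.0
[-0.334  0.813  2.128  1.243  1.636  0.19 ] 1.4210854715202004e-13 1.2722218725854067e-14
```

```bash
python3 - <<'E'
from plan import *
M=pose(0,0,0,75,90)[1]*R.from_euler('z',90,degrees=True)
show(np.array([402,200,245.]),M,13,-1)
E
```

```text
[-1, [-0.039, -0.508, -0.037], [0.0331, -0.0334, 0.0723]],
[-1, [-0.097, -0.501, -0.007], [0.0331, -0.0334, 0.0723]],
[-1, [-0.153, -0.486, 0.025], [0.0331, -0.0334, 0.0723]],
[-1, [-0.204, -0.464, 0.059], [0.0331, -0.0334, 0.0723]],
[-1, [-0.251, -0.434, 0.095], [0.0331, -0.0334, 0.0723]],
[-1, [-0.293, -0.397, 0.131], [0.0331, -0.0334, 0.0723]],
[-1, [-0.328, -0.354, 0.166], [0.0331, -0.0334, 0.0723]],
[-1, [-0.356, -0.306, 0.202], [0.0331, -0.0334, 0.0723]],
[-1, [-0.376, -0.253, 0.235], [0.0331, -0.0334, 0.0723]],
[-1, [-0.388, -0.196, 0.267], [0.0331, -0.0334, 0.0723]],
[-1, [-0.392, -0.137, 0.296], [0.0331, -0.0334, 0.0723]],
[-1, [-0.388, -0.077, 0.322], [0.0331, -0.0334, 0.0723]],
[-1, [-0.376, -0.016, 0.345], [0.0331, -0.0334, 0.0723]],
```

apply_moves(
  targets=[
    [-1, [-0.04, -0.51, -0.04], [0.033, -0.033, 0.072]],
    [-1, [-0.1, -0.5, -0.01], [0.033, -0.033, 0.072]],
    [-1, [-0.15, -0.49, 0.02], [0.033, -0.033, 0.072]],
    [-1, [-0.2, -0.46, 0.06], [0.033, -0.033, 0.072]],
    [-1, [-0.25, -0.43, 0.1], [0.033, -0.033, 0.072]],
    [-1, [-0.29, -0.4, 0.13], [0.033, -0.033, 0.072]],
    [-1, [-0.33, -0.35, 0.17], [0.033, -0.033, 0.072]],
  ],
)

```text
t: 14.75
ee_pos: [476.7, 67.6, 257.6]
orientation: [-1.858, -0.062, -0.996]
ft_force: [-0.2, 0.1, -1.3]
width: 28.0
grasp_force: 30.0
```

apply_moves(
  targets=[
    [-1, [-0.36, -0.31, 0.2], [0.033, -0.033, 0.072]],
    [-1, [-0.38, -0.25, 0.24], [0.033, -0.033, 0.072]],
    [-1, [-0.39, -0.2, 0.27], [0.033, -0.033, 0.072]],
    [-1, [-0.39, -0.14, 0.3], [0.033, -0.033, 0.072]],
    [-1, [-0.39, -0.08, 0.32], [0.033, -0.033, 0.072]],
    [-1, [-0.38, -0.02, 0.35], [0.033, -0.033, 0.072]],
    [-1, [0, 0, 0], [0, 0, 0]],
    [-1, [0, 0, 0], [0, 0, 0]],
  ],
)

```text
t: 15.75
ee_pos: [402.7, 200.8, 244.3]
orientation: [-1.562, 0.203, -0.218]
ft_force: [-0.3, 0.2, -1.7]
width: 28.0
grasp_force: 30.0
```

```bash
python3 s.py; python3 - <<'E'
from plan import *
import pickle
p,Rr=cur();d=ctrl.get_image("wrist");cv2.imwrite("pics/w3.png",d['pixels'])
H=np.array(d['hand_eye']);W=np.eye(4);W[:3,:3]=Rr.as_matrix();W[:3,3]=p
d['view']=np.linalg.inv(W@H);pickle.dump(d,open("w3.pkl","wb"))
print([(x['xy'],x['score']) for x in ctrl.pinpoint("lamp_mouth","wrist")],[(x['bbox'],x['score']) for x in ctrl.masks_of("lamp","wrist")])
print(proj(d,[[460,344,320],[460,344,0]]))
E
```

```text
15.75 [-0.332  0.725  2.336  1.508  1.576  0.071] [402.7 200.8 244.3] tool yaw 74.6 elev -0.0 xup 0.009 worldz in tool [ 0.009 -1.    -0.   ] [-0.25   0.199 -1.729] 27.98810741374473 29.999956637620926
[([212.8, 191.9], 0.79)] [([96.2, 105.3, 524.7, 282.3], 0.96)]
[[214.259 196.374]
 [631.316 200.35 ]]
```

View pics/w3.png

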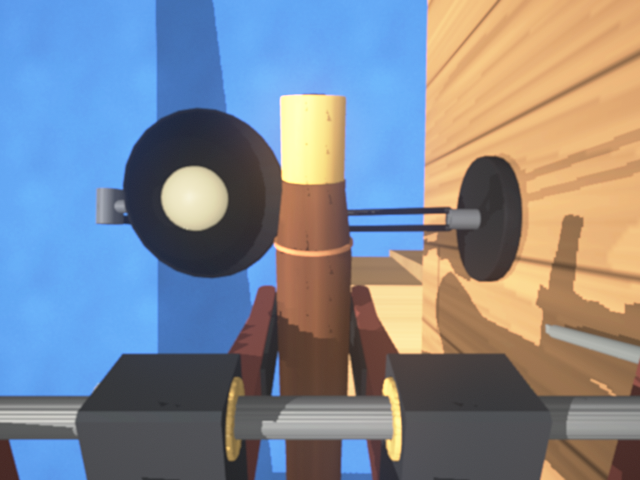

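The wrist view (rolled 90°) shows the shade's mouth as a ring centred near (203,192), the lamp base at (490,218), and the handle straight in the jaws with its ferrule at (313,140). Refit the lamp with these edges.

```bash
cat > lamp2.py <<'E'
exec(open("lamp.py").read().split("fits=")[0])
W=pickle.load(open("w3.pkl","rb"))
m=None
obs+=[(W,"mouth",[(124,190),(205,108),(212,277),(148,132),(150,251),(258,130),(278,165),(255,255)]),(W,"base",[(490,156),(490,281),(459,215),(510,165),(512,270)])]
obs_w={id(S):.7,id(T):.5,id(W):1}
def res(p):
    r=[]
    for d,k,pts in obs:
        q=proj(d,circ(p,k))
        for u in pts:r.append(obs_w[id(d)]*np.hypot(*(q-u).T).min())
    return r+[0.05*(p[3]-15)]
fits=[least_squares(res,[455,340,w,12],loss="soft_l1",x_scale=[10,10,.1,5]) for w in(1.4,1.6,1.8)]
f=min(fits,key=lambda f:f.cost);p=f.x;print([g.cost for g in fits],p[:2],np.degrees(p[2]),np.round(f.fun,1))
w=p[2];spot=np.array([p[0]-164*np.cos(w),p[1]-164*np.sin(w),205]);print("spot",spot)
E
python3 lamp2.py; python3 - <<'E'
from plan import *
import pickle
W=pickle.load(open("w3.pkl","rb"));p,Rr=cur();M=Rr.as_matrix()
g=p-19*M[:,2];print("grip",g,"ferrule pred",g+72*M[:,0],proj(W,[g+72*M[:,0],g+86*M[:,0],g+58*M[:,0]]))
E
```

```text
[np.float64(33.12060357081389), np.float64(33.120603158615914), np.float64(33.141566660169495)] [462.7 345.5] 93.25474195109526 [ 0.5  0.7  1.   2.   1.5  0.   0.1  0.8  0.5  0.8  0.5  3.2  0.9  1.8
  1.4  3.4  0.3  0.3  0.5  1.4  0.4  0.5  0.7  2.9  0.2  1.1  2.3  6.6
  0.6  0.6  7.   1.6  4.7 -0.6]
spot [472.  181.7 205. ]
grip [397.825 182.137 244.968] ferrule pred [467.238 163.023 245.689] [[310.462 140.884]
 [310.365  96.588]
 [310.553 182.602]]
```

apply_moves(
  targets=[
    [-1, [0, 0.2, 0.1], [0, 0, 0]],
    [-1, [0, 0.25, 0.1], [0, 0, 0.003]],
    [-1, [-0.02, 0.2, 0.1], [0, 0, 0.003]],
    [-1, [0, 0.15, 0.07], [0, 0, 0]],
    [-1, [0, 0, 0], [0, 0, 0]],
    [-1, [0, 0, 0], [0, 0, 0]],
    [-1, [0, 0, 0], [0, 0, 0]],
    [-1, [0, 0, 0], [0, 0, 0]],
  ],
)

```text
t: 16.9
ee_pos: [406.7, 219.0, 205.0]
orientation: [-1.56, 0.21, -0.21]
ft_force: [0.1, -0.2, -1.4]
width: 28.2
grasp_force: 30.0
```

```bash
python3 s.py; python3 - <<'E'
from plan import *
p,Rr=cur();M=Rr.as_matrix();g=p-19*M[:,2];F=g+72*M[:,0];print("ferrule",F)
S=cam("scene");print([(np.round(x['xy']),round(x['score'],2)) for x in ctrl.pinpoint("ferrule","scene")],proj(S,F),"spot",proj(S,[471,181,205]))
for l in("glue","bowl"):print([(np.round(x['xy']),round(x['score'],2)) for x in ctrl.pinpoint(l,"scene")])
cv2.imwrite("pics/end.png",S['pixels'])
E
```

```text
16.9 [-0.276  0.839  2.317  1.562  1.571 -0.014] [406.7 219.  205. ] tool yaw 74.7 elev 0.0 xup -0.001 worldz in tool [-0.001 -1.     0.   ] [ 0.075 -0.194 -1.434] 28.159819899888788 29.999670088291168
ferrule [471.085 181.662 204.989]
[(array([385., 232.]), 0.98), (array([190., 269.]), 0.95)] [[383.747 231.051]] spot [[383.437 230.892]]
[(array([242., 257.]), 0.37)]
[(array([354., 405.]), 0.92), (array([418., 270.]), 0.23)]
```

View pics/end.png

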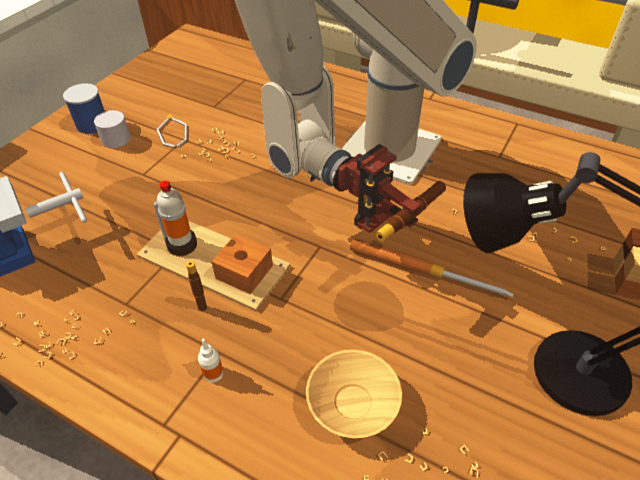

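The handle is level, with its ferrule at (385,232), on the projected spot. The block's hole is empty, the cap is up, and the bottle, bowl and gouge have not moved. Handing in.

```bash
python3 -c "
from workcell import ctrl
print(ctrl.close_job())"
```

```text
the job is handed in; nothing more can be done
None
```

The job is handed in, with no verdict returned: the cap was pressed fully down and sprang back, then the larger handle was drawn out and is held level and still with its ferrule at the lamp spot (my lamp fit is good to about 5 mm), clear of everything.

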